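# Make up two sand-casting kits from the pattern stock

### The job

Make up two casting kits for the visitors. The tray with two compartments is the medal kit: put the round knobbed medal pattern in its large compartment and the aluminium thimble in its small one. The tray with three is the plaque kit: the square knobbed plaque pattern in the wide compartment, the long wooden runner bar in the middle one, lying along it, and the tapered wooden cone in the narrow end one; everything stands upright and flat on the tray floor, and the jar, steel collar and dabber among the stock stay where they are.

Things in the scene. Friction and masses are not known exactly. Their poses are not given: they have to be found in the camera images.
- medal_c (a point): Round medal pattern, loose (about 350 g): brass disc 68 mm across and 14 mm thick, with an upright round dark wooden knob 22 mm across on its centre, top at 56 mm. The point is on the knob's axis, 36 mm above the disc's underside: grip the knob here. z up.
- plaque_c (a point): Square plaque pattern, loose (about 160 g): aluminium plate 60 x 60 mm and 14 mm thick with a raised border (to 16 mm), with an upright round dark wooden knob 22 mm across on its centre, top at 56 mm. The point is on the knob's axis, 36 mm above the underside: grip the knob here. x and y along the plate's edges, z up.
- runner_c (a point): Runner bar pattern, loose, brown wood (about 80 g): base 32 mm (x) x 84 mm (y), 14 mm thick, with a central upright grip fin 16 mm thick (x) and 44 mm long (y), top at 56 mm. The point is in the middle of the fin, 36 mm above the underside: grip the fin across its 16 mm thickness (along x). z up.
- cone_c (a point): Tapered pouring cone, loose, plain pale wood (about 50 g), standing on its wide end: 34 mm across at the foot, 24 mm at the top, 64 mm tall. The point is its centre, 32 mm above the foot, where it is 29 mm across. z up.
- thimble_c (a point): Thimble-shaped aluminium riser plug, loose (about 150 g): round, 42 mm across with straight sides to 40 mm, domed top at 58 mm. The point is its centre, 29 mm above the foot. z up.
- tray_two: Medal-kit tray, fixed, pale plywood with brown wooden walls: 172 mm (x) x 104 mm (y), origin at the centre of its underside on the table. Floor 3 mm, wall tops 11 mm above the table, walls 6 mm thick. Two compartments side by side along x: the large one 92 x 92 mm, centre at x = +34 mm, y = 0; the small one 62 mm (x) x 92 mm (y), centre at x = -49 mm, y = 0. z up.
- tray_three: Plaque-kit tray, fixed, same make: 218 mm (x) x 118 mm (y), origin at the centre of its underside on the table. Floor 3 mm, wall tops 11 mm above the table, walls 6 mm thick. Three compartments side by side along x, each 106 mm long in y: the wide one 82 mm (x), centre at x = +62 mm; the middle one 56 mm (x), centre at x = -13 mm; the narrow end one 56 mm (x), centre at x = -75 mm; all at y = 0. z up.
- jar: Bystander, loose: small amber glass jar with a steel lid, 36 mm across, 46 mm tall, among the stock. Origin at the centre of its underside. Not to be moved.
- collar: Bystander, loose: plain steel ring 42 mm across, 18 mm tall, with a 24 mm hole, among the stock. Origin at the centre of its underside. Not to be moved.
- dabber: Bystander, loose: small block-shaped dabber, black foot and grey top, 38 x 28 mm, 40 mm tall, among the stock. Origin at the centre of its underside. Not to be moved.
Not all that is in view belongs to the job. Leave any purple or turquoise look-alike of the part that bears plaque_c alone.

How it is judged:
By the outcome, as a careful person would: the job done as asked, in the order asked, and still so for the second after the job is handed in, with the robot touching nothing.
It also fails if it takes over 131 s, if anything falls off the work surface, if the arm or the gripper's body presses on something with over 40 N, if the wrist force passes 120 N, or if a joint passes its speed limit or range.

### The arm

A 6-joint arm with a two-finger parallel gripper is mounted at the origin on the work surface. World frame = base frame: x ahead of the robot, y to its left, z up, the work surface at z = 0. Lengths are in m, angles in rad, forces in N, time in s.
With the tool pointing down it reaches from about 0.25 to 0.8 m from the base axis. Payload 3.9 kg.
Tool frame: the origin (TCP) lies at the very end of the fingers, on their centre line; the grasp point (between the pads) lies 19 mm behind it; z points along the fingers, y is the line along which they close (so a half turn about z gives the same grasp; the last joint's range is limited). The gripper opens to 85 mm and grips with 20 to 120 N. Pads are 22 mm wide; open, the fingers measure 114 mm over their backs; the gripper's body (76 mm by 85 mm) begins 54 mm behind the grasp point. The pads swing forward as they close: fully open they stand 13 mm farther back than shut.
Start: joints at [-1.304, 0.26, -0.138, 1.173, 0, 1.571], TCP at [0.138, -0.506, 0.231] pointing down, gripper open.
Joint ranges: [-2.78, 2.78], [-0.83, 1.72], [-1.28, 1.37], [-1.9, 2.12], [-1.57, 1.48], [-3.14, 3.14]. Speed limits (rad/s): [2.57, 2.57, 3.14, 3.14, 3.14, 3.14].

### API

Orientations are given as a unit quaternion [x, y, z, w].
In Python, from cell import arm, eyes, workorder gives the robot as it stands.
- The arm moves only by the shell command python3 -m inch 'ROWS'. ROWS is JSON, a list of rows, each an object of numbers: "x", "y", "z": the shift along the tool's x, y, z in m; "roll": the turn about the tool's z in rad; "hand": the opening, from 0 (shut) to 1 (fully open). In form: [{"x": .., "y": .., "z": .., "roll": .., "hand": ..}, ...]. A call has exactly 8 rows; each row shifts and turns the commanded pose from where the row before left it, along the tool's axes as they then stand; what a row does not reach is not made up. A row lasts 1/8 s, in which the tool goes at most 62.5 mm and 10.7 degrees, less where a joint would pass 70% of its speed; a pose out of reach is approached as far as the arm can. A call is refused whole if a number of a shift passes 0.0625 or a number of a turn 0.188, either way. A call with a gripper value outside its range is refused whole. The fingers move at their own pace and stop on an object; the grip force is fixed at half the most. Time passes only in rows, so rows that do not move let the fingers close, or fill a call up. It gives the time, the measured TCP pose, the force, the opening and the grip force at its end, in the units of the state.
- arm.sense(): the state, without advancing time (a new reading comes with each control period).
- eyes.get_image(name): name is "side" or "top" or "wrist"; returns a dict with "frame" (480x640x3 uint8, red, green, blue), "K" (3x3 intrinsics, pixels), "origin" and "rotation" of the camera in the world; the wrist camera has in their place "tool_from_camera" (4x4, takes a point from camera to tool coordinates, whose origin is the TCP and whose axes are the flange's). Camera axes: x right, y up, looking along -z (the intrinsics and any distortion apply to the point x, -y, -z); pixel columns grow to the right and rows downward; lengths in m; the calibration is good to about 2 mm. A picture is of the moment at which its call begins: read the wrist's pose just before it. There is no depth.
- workorder.finish_job(): hands the job in; it is judged then, once.
The state is a dict: "t": time; "joints": joint angles; "joint_velocities": joint speeds; "joint_torque": joint torques, N m; "position": TCP position; "eef_rot": TCP orientation; "wrist_force": force on the tool from outside, world axes, zero at the start; "torque": the same for the moment, N m; "grip_width": finger opening in m; "gripper_force": force on a finger pad.
Only numpy, scipy, OpenCV 4.12 (cv2) and the standard library are available. Lean on these libraries where they do the work, as an engineer would, in place of code of your own. Each camera call takes 0.05 s, during which the arm holds its last target. There are 200 camera calls.

## Working session

There is one attempt and no reset: what is moved stays moved. The work goes in short steps, Python scripts to look and compute and a shell command to move; the robot and the scene stay as the last step left them, time stands still between calls to the robot, and variables do not carry over. Pictures are saved under pics/ and viewed, at most 14 in all, crops included, and the job is handed in when it is done.

```bash
ls; mkdir -p pics; python3 - <<'E'
from cell import arm, eyes
import cv2
s=arm.sense();print(s)
for n in ("top","side"):
    d=eyes.get_image(n);cv2.imwrite(f"pics/{n}0.png",d["frame"][:,:,::-1]);print(n,d["K"],d["origin"],d["rotation"],[k for k in d])
d=eyes.get_image("wrist");print({k:v for k,v in d.items() if k!="frame"})
E
```

```text
pics
{'t': 0.0, 'joints': array([-1.30394769e+00,  2.60691228e-01, -1.39419080e-01,  1.17271230e+00,
        1.35413425e-05,  1.57083523e+00]), 'joint_velocities': array([ 0.0001118 , -0.00317407, -0.00181133,  0.00070484, -0.00096476,
       -0.00105567]), 'joint_torque': array([-9.98648538e-04, -4.05675280e+01,  2.53924066e+01,  1.88230217e-02,
       -5.10511620e-05,  5.95052370e-06]), 'position': array([ 0.13825511, -0.50573013,  0.23044222]), 'eef_rot': array([ 9.91114252e-01,  1.33009449e-01, -1.28086085e-04, -1.00503529e-03]), 'wrist_force': array([0.10262212, 1.17030664, 0.54923579]), 'torque': array([ 0.0337576 , -0.04019522, -0.01457471]), 'gripper_force': 0.0, 'grip_width': 0.08507444303014605}
top [[611.68143202   0.         322.16454319]
 [  0.         611.68143202 229.70601608]
 [  0.           0.           1.        ]] [0.23832909 0.01421672 1.23515588] [-0.07341389  0.0812178   0.75101766 -0.65114249] ['frame', 'K', 'origin', 'rotation']
side [[620.95224219   0.         323.02074353]
 [  0.         620.95224219 233.28303885]
 [  0.           0.           1.        ]] [0.28717631 0.91521572 0.71982178] [-0.05391356  0.45648021  0.88416142 -0.0835328 ] ['frame', 'K', 'origin', 'rotation']
{'K': array([[412.14584584,   0.        , 315.22974205],
       [  0.        , 412.14584584, 247.29923179],
       [  0.        ,   0.        ,   1.        ]]), 'tool_from_camera': array([[ 1.21593263e-03,  9.55799346e-01,  2.94017231e-01,
         7.51810702e-02],
       [ 9.99999186e-01, -1.27585854e-03,  1.20167047e-05,
         1.62545289e-03],
       [ 3.86609956e-04,  2.94016978e-01, -9.55800119e-01,
        -1.44364433e-01],
       [ 0.00000000e+00,  0.00000000e+00,  0.00000000e+00,
         1.00000000e+00]])}
```

View pics/top0.png

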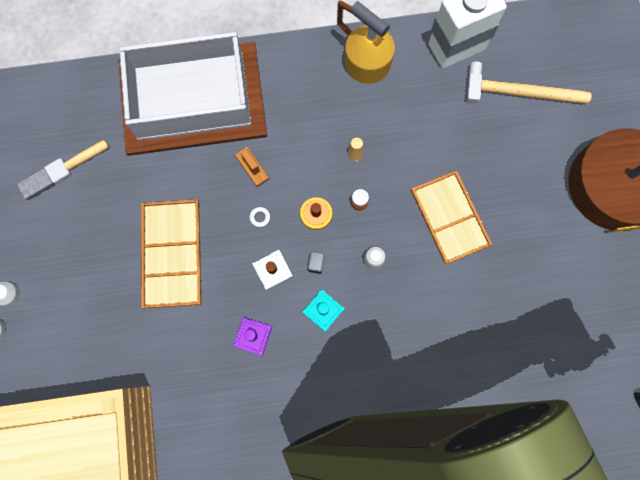

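View pics/side0.png

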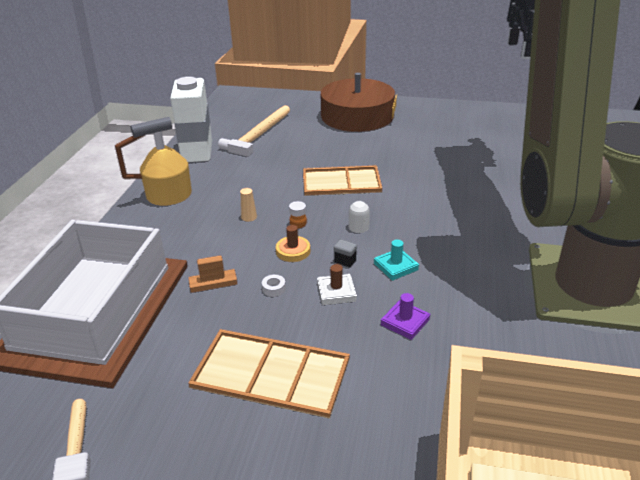

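Candidates in the top view:
- **Plaque:** white/aluminium (271,268), purple look-alike (252,336), turquoise look-alike (323,310). I choose the white one.
- **Medal:** brass (316,212). The collar at (260,216) is only a ring.
- **Thimble:** (375,257). The jar is at (360,199) and the dabber at (316,262).
- **Cone:** (356,149). **Runner:** (252,166).
- **Trays:** tray_two (451,217), tray_three (171,253).

Next is one close crop to check this, plus the measurements.

```bash
cat > h.py <<'E'
import numpy as np, cv2
from scipy.spatial.transform import Rotation as R
from cell import arm, eyes
def cam(n):
    s=arm.sense(); d=eyes.get_image(n)
    if n=="wrist":
        T=np.eye(4);T[:3,:3]=R.from_quat(s["eef_rot"]).as_matrix();T[:3,3]=s["position"]
        M=T@d["tool_from_camera"];o,r=M[:3,3],M[:3,:3]
    else: o=np.array(d["origin"]);r=R.from_quat(d["rotation"]).as_matrix()
    return d["frame"],d["K"],o,r,s
def ray(c,px):
    f,K,o,r,_=c;return r@np.array([(px[0]-K[0,2])/K[0,0],-(px[1]-K[1,2])/K[1,1],-1.])
def onz(c,px,z):
    v=ray(c,px);o=c[2];return (o+v*(z-o[2])/v[2])
def proj(c,p):
    q=c[3].T@(np.array(p)-c[2]);K=c[1];return np.array([K[0,2]+K[0,0]*q[0]/-q[2],K[1,2]+K[1,1]*q[1]/q[2]])
def blob(frame,seed,win,lo,hi):
    """largest HSV-mask blob within win of seed -> contour (full px)"""
    x,y=map(int,seed);x0,y0=max(x-win,0),max(y-win,0)
    h=cv2.cvtColor(frame[y0:y+win,x0:x+win],cv2.COLOR_RGB2HSV);m=cv2.inRange(h,lo,hi)
    cs,_=cv2.findContours(m,cv2.RETR_EXTERNAL,cv2.CHAIN_APPROX_NONE)
    return max(cs,key=cv2.contourArea)+np.array([x0,y0])
def go(s,x,y,yaw_y=None):
    """shift in tool axes for world target xy; optional roll to bring tool y along world angle"""
    M=R.from_quat(s["eef_rot"]).as_matrix();d=M.T@np.array([x-s["position"][0],y-s["position"][1],0])
    a=np.arctan2(M[1,1],M[0,1]);out=dict(dx=d[0],dy=d[1])
    if yaw_y is not None: out["roll"]=-((yaw_y-a+np.pi/2)%np.pi-np.pi/2)
    return {k:round(float(v),4) for k,v in out.items()}
E
python3 - <<'E'
from h import *
c=cam("top");f=c[0]
cv2.imwrite("pics/crop.png",cv2.resize(f[130:365,120:500][:,:,::-1],None,fx=2.1,fy=2.1,interpolation=cv2.INTER_CUBIC))
h=cv2.cvtColor(f,cv2.COLOR_RGB2HSV)
for n,p in dict(medal=(316,225),plaque=(285,262),runner=(245,160),cone=(356,143),cones=(356,155),thimble=(375,250),thf=(375,262),wall=(142,250),floor=(170,225),table=(220,250),wall2=(470,197),shadow=(340,400)).items(): print(n,h[p[1],p[0]])
E
```

```text
medal [ 22 158 250]
plaque [ 96   5 248]
runner [ 13 173 133]
cone [ 26  68 254]
cones [ 17 126 154]
thimble [ 98   4 248]
thf [ 99   8 231]
wall [ 14 168 220]
floor [ 24  69 250]
table [113  34 135]
wall2 [  0  24 130]
shadow [115  38  80]
```

View pics/crop.png

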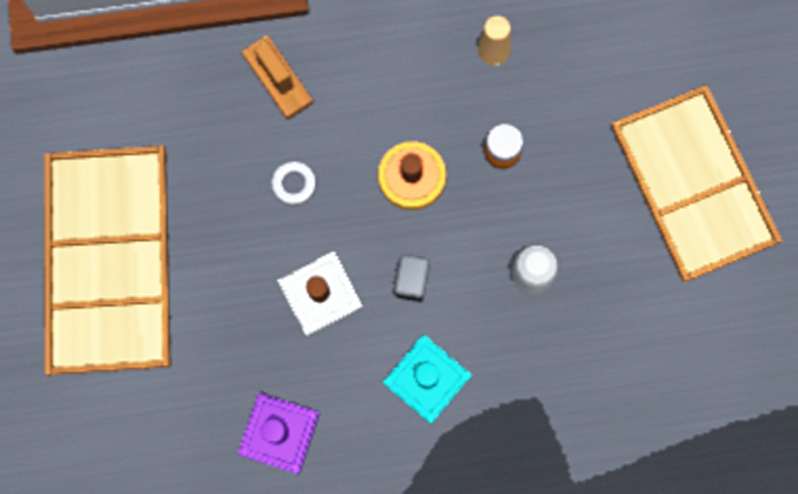

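The crop confirms it. The white/aluminium plaque with the dark knob is at (272,268) full-frame, with purple and turquoise below it. The brass medal is at (316,212). The large and wide compartments of both trays are at the upper image ends.

```bash
cat > m.py <<'E'
from h import *
c=cam("top");f=c[0]
def rect(seed,win,lo,hi,z):
    k=blob(f,seed,win,lo,hi);w=np.array([onz(c,p,z)[:2] for p in k[:,0]],np.float32)
    (cx,cy),(a,b),ang=cv2.minAreaRect(w)
    if a<b: a,b,ang=b,a,ang+90
    return np.round([cx,cy,a,b,ang%180],4)
W=((0,100,60),(30,255,255))
print("cam",c[2])
print("tray2",rect((451,217),60,(0,40,90),(30,255,255),.011))
print("tray3",rect((171,253),75,(0,40,90),(30,255,255),.011))
print("plaque",rect((271,268),32,(0,0,200),(180,40,255),.016))
print("runner",rect((252,166),24,*W,.014))
k=blob(f,(316,212),25,(18,100,180),(30,255,255));print("medal",onz(c,cv2.minEnclosingCircle(k)[0],.014),cv2.minEnclosingCircle(k))
for n,p in dict(medknob=(316,209),plknob=(271,267)).items():
    k=blob(f,p,14,(0,60,20),(20,255,140));print(n,cv2.boundingRect(k),onz(c,cv2.minEnclosingCircle(k)[0],.05))
k=blob(f,(356,146),18,(20,40,200),(35,120,255));print("cone top",cv2.minEnclosingCircle(k),onz(c,cv2.minEnclosingCircle(k)[0],.064))
k=blob(f,(375,257),20,(0,0,170),(180,25,255));print("thimble",cv2.minEnclosingCircle(k),onz(c,cv2.minEnclosingCircle(k)[0],.04))
for n,p,z in (("jar",(360,196),.046),("collar",(260,216),.018),("dabber",(316,261),.04)): print(n,onz(c,p,z))
E
python3 m.py
```

```text
cam [0.23832909 0.01421672 1.23515588]
tray2 [ 0.5    -0.2852  0.1738  0.1073 14.2713]
tray3 [5.064000e-01 2.938000e-01 2.198000e-01 1.193000e-01 1.755722e+02]
plaque [4.423000e-01 9.280000e-02 6.070000e-02 6.050000e-02 1.093081e+02]
runner [ 0.6648  0.1081  0.0861  0.0324 26.4149]
medal [ 0.54544502 -0.01096125  0.014     ] ((315.8688659667969, 212.95082092285156), 16.15924072265625)
medknob (311, 204, 10, 13) [ 0.54251956 -0.01033454  0.05      ]
plknob (267, 263, 10, 11) [0.43882583 0.09093768 0.05      ]
cone top ((356.5, 142.5), 5.522780418395996) [ 0.66682645 -0.11184828  0.064     ]
thimble ((375.2878723144531, 256.1363525390625), 9.530503273010254) [ 0.43476148 -0.11473282  0.04      ]
jar [ 0.559615   -0.10326713  0.046     ]
collar [0.55436453 0.10338408 0.018     ]
dabber [0.44177913 0.00294884 0.04      ]
```

```bash
python3 -m inch '[{"x":0.0327,"y":-0.0231,"z":0.0044},{"x":0.0327,"y":-0.0231,"z":0.0044},{"x":0.0327,"y":-0.0231,"z":0.0044},{"x":0.0327,"y":-0.0231,"z":0.0044},{"x":0.0327,"y":-0.0231,"z":0.0044},{"x":0.0327,"y":-0.0231,"z":0.0044},{"x":0.0327,"y":-0.0231,"z":0.0044},{"x":0.0327,"y":-0.0231,"z":0.0044}]'; python3 -m inch '[{"x":0.0327,"y":-0.0231,"z":0.0044},{"x":0.0327,"y":-0.0231,"z":0.0044},{"x":0.0327,"y":-0.0231,"z":0.0044},{"x":0.0327,"y":-0.0231,"z":0.0044},{"x":0.0327,"y":-0.0231,"z":0.0044},{"x":0.0327,"y":-0.0231,"z":0.0044},{"x":0.0327,"y":-0.0231,"z":0.0044},{"x":0.0327,"y":-0.0231,"z":0.0044}]'
python3 - <<'E'
from h import *
c=cam("wrist");cv2.imwrite("pics/w1.png",c[0][:,:,::-1]);print(c[4]["position"],c[4]["joints"],c[4]["eef_rot"],go(c[4],.544,-.011),proj(c,(.5445,-.011,.056)))
E
```

```text
[ 0.13832516 -0.50607709  0.23086382] [-1.30400376e+00  2.60364670e-01 -1.38757442e-01  1.17270609e+00
  3.07217894e-05  1.57080222e+00] [ 9.91116163e-01  1.32998065e-01 -5.33975373e-05 -5.13398499e-04] {'dx': 0.5218, 'dy': -0.3706} [-563.97321082 -988.46105606]$[0]: bad value
$[0]: bad value
```

View pics/w1.png

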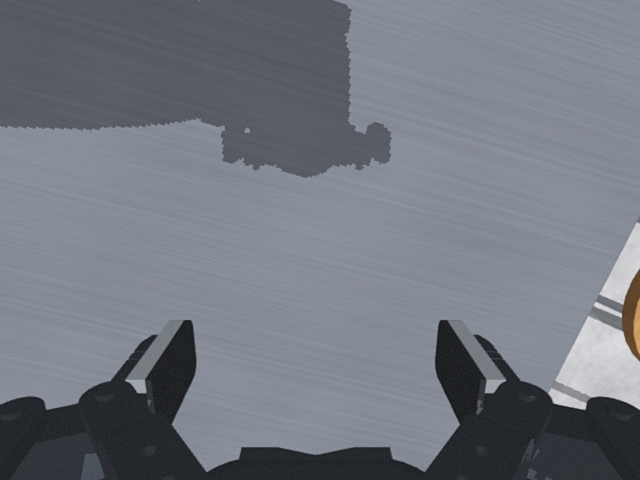

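The call was refused because every row needs all five keys. The picture only shows empty table, with the finger tips at rows 320–400 and columns 190 and 440. I'll retry the move.

```bash
python3 -m inch '[{"x":0.0327,"y":-0.0231,"z":0.0044,"roll":0,"hand":1},{"x":0.0327,"y":-0.0231,"z":0.0044,"roll":0,"hand":1},{"x":0.0327,"y":-0.0231,"z":0.0044,"roll":0,"hand":1},{"x":0.0327,"y":-0.0231,"z":0.0044,"roll":0,"hand":1},{"x":0.0327,"y":-0.0231,"z":0.0044,"roll":0,"hand":1},{"x":0.0327,"y":-0.0231,"z":0.0044,"roll":0,"hand":1},{"x":0.0327,"y":-0.0231,"z":0.0044,"roll":0,"hand":1},{"x":0.0327,"y":-0.0231,"z":0.0044,"roll":0,"hand":1}]'; python3 -m inch '[{"x":0.0327,"y":-0.0231,"z":0.0044,"roll":0,"hand":1},{"x":0.0327,"y":-0.0231,"z":0.0044,"roll":0,"hand":1},{"x":0.0327,"y":-0.0231,"z":0.0044,"roll":0,"hand":1},{"x":0.0327,"y":-0.0231,"z":0.0044,"roll":0,"hand":1},{"x":0.0327,"y":-0.0231,"z":0.0044,"roll":0,"hand":1},{"x":0.0327,"y":-0.0231,"z":0.0044,"roll":0,"hand":1},{"x":0.0327,"y":-0.0231,"z":0.0044,"roll":0,"hand":1},{"x":0.0327,"y":-0.0231,"z":0.0044,"roll":0,"hand":1}]'
python3 - <<'E'
from h import *
c=cam("wrist");cv2.imwrite("pics/w2.png",c[0][:,:,::-1]);print(c[4]["t"],c[4]["position"],c[4]["joints"],c[4]["eef_rot"],go(c[4],.544,-.011),proj(c,(.5445,-.011,.056)),proj(c,(.4423,.0928,.016)),proj(c,(.4348,-.1147,.058)))
E
```

```text
t: 1.3
position: [0.3428, -0.2581, 0.1961]
eef_rot: [0.991, 0.133, 0.0, 0.0]
wrist_force: [-0.1, -1.1, 0.3]
grip_width: 0.0856
gripper_force: 0.0
t: 2.3
position: [0.5464, -0.0108, 0.1608]
eef_rot: [0.991, 0.133, 0.0, 0.0]
wrist_force: [0.6, 0.1, 0.4]
grip_width: 0.0855
gripper_force: 0.0
2.3 [ 0.54644386 -0.01082378  0.16075362] [-1.97043712e-02  3.35236510e-01 -2.19606097e-01  1.01580432e+00
 -1.71807037e-04  2.85490165e+00] [9.91102986e-01 1.33097179e-01 6.07156962e-05 9.62964898e-05] {'dx': -0.0024, 'dy': -0.0005} [312.08325939 248.02319975] [148.83700921 320.21244202] [410.55767152 424.8997509 ]
```

View pics/w2.png

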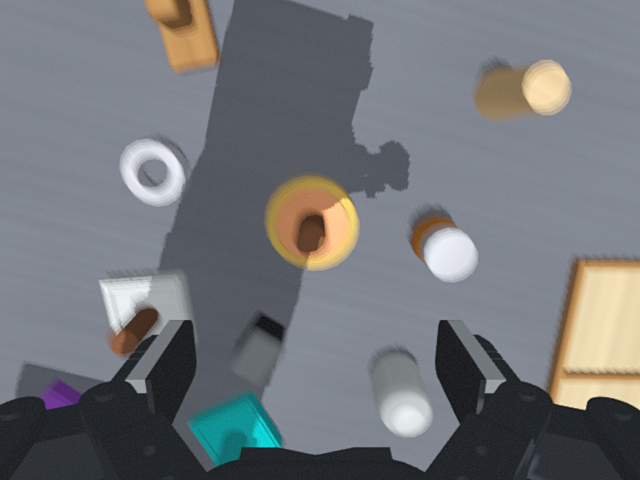

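The wrist view shows the medal knob tip at about (312,248), where I predicted it. The disc is at (312,222), the jar at (445,250) and the dabber at (260,345), all clear of the fingers. I'll descend and grip.

```bash
python3 -m inch '[{"x":-0.002,"y":0,"z":0.0236,"roll":0,"hand":0.6},{"x":0,"y":0,"z":0.0236,"roll":0,"hand":0.6},{"x":0,"y":0,"z":0.0236,"roll":0,"hand":0.6},{"x":0,"y":0,"z":0.0236,"roll":0,"hand":0.6},{"x":0,"y":0,"z":0.0236,"roll":0,"hand":0.6},{"x":0,"y":0,"z":0.0236,"roll":0,"hand":0.6},{"x":0,"y":0,"z":0,"roll":0,"hand":0},{"x":0,"y":0,"z":0,"roll":0,"hand":0}]'; python3 -m inch '[{"x":0,"y":0,"z":0,"roll":0,"hand":0},{"x":0,"y":0,"z":0,"roll":0,"hand":0},{"x":0,"y":0,"z":0,"roll":0,"hand":0},{"x":0,"y":0,"z":0,"roll":0,"hand":0},{"x":0,"y":0,"z":-0.02,"roll":0,"hand":0},{"x":0,"y":0,"z":-0.03,"roll":0,"hand":0},{"x":0,"y":0,"z":-0.03,"roll":0,"hand":0},{"x":0,"y":0,"z":-0.03,"roll":0,"hand":0}]'
python3 - <<'E'
from h import *
s=arm.sense();print(s["joints"],s["position"],go(s,.5330,-.2768),go(s,.4525,-.2973))
c=cam("wrist");cv2.imwrite("pics/w3.png",c[0][:,:,::-1])
E
```

```text
t: 3.35
position: [0.5439, -0.0125, 0.0199]
eef_rot: [0.991, 0.133, 0.0, -0.0]
wrist_force: [0.0, 0.0, -2.8]
grip_width: 0.0204
gripper_force: 58.6
t: 4.35
position: [0.5434, -0.0125, 0.1301]
eef_rot: [0.991, 0.133, -0.0, -0.0]
wrist_force: [-0.3, -0.5, -2.5]
grip_width: 0.0206
gripper_force: 58.8
[-2.29434973e-02  3.53908219e-01 -2.77616824e-01  9.39813545e-01
 -5.90962024e-06  2.85182526e+00] [ 0.5433786  -0.01247109  0.1300531 ] {'dx': -0.0797, 'dy': 0.2522} {'dx': -0.1628, 'dy': 0.2508}
```

View pics/w3.png

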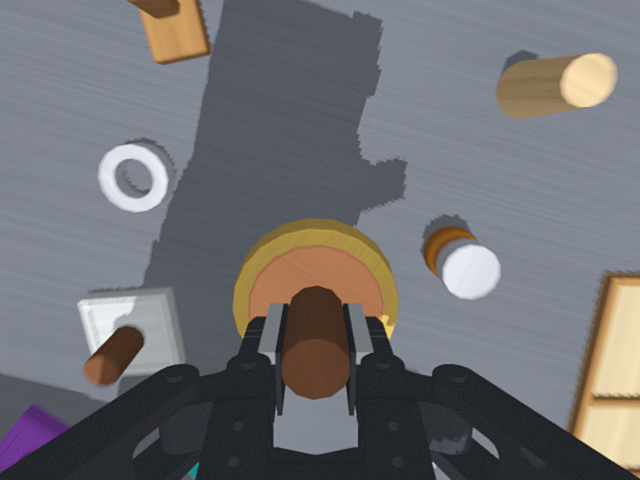

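The medal is held by the knob at about (315,345), level and about 110 mm up. I'll carry it to the large compartment, lower, release and lift.

```bash
python3 -m inch '[{"x":-0.01,"y":0.0315,"z":0,"roll":0,"hand":0},{"x":-0.01,"y":0.0315,"z":0,"roll":0,"hand":0},{"x":-0.01,"y":0.0315,"z":0,"roll":0,"hand":0},{"x":-0.01,"y":0.0315,"z":0,"roll":0,"hand":0},{"x":-0.01,"y":0.0315,"z":0,"roll":0,"hand":0},{"x":-0.01,"y":0.0315,"z":0,"roll":0,"hand":0},{"x":-0.01,"y":0.0315,"z":0,"roll":0,"hand":0},{"x":-0.01,"y":0.0315,"z":0,"roll":0,"hand":0}]'; python3 -m inch '[{"x":0,"y":0,"z":0.018,"roll":0,"hand":0},{"x":0,"y":0,"z":0.018,"roll":0,"hand":0},{"x":0,"y":0,"z":0.018,"roll":0,"hand":0},{"x":0,"y":0,"z":0.018,"roll":0,"hand":0},{"x":0,"y":0,"z":0.018,"roll":0,"hand":0},{"x":0,"y":0,"z":0.01,"roll":0,"hand":0},{"x":0,"y":0,"z":0.006,"roll":0,"hand":0},{"x":0,"y":0,"z":0,"roll":0,"hand":0}]'
```

```text
t: 5.4
position: [0.5325, -0.2775, 0.1282]
eef_rot: [0.991, 0.133, -0.0, -0.0]
wrist_force: [-0.2, 0.1, -3.7]
grip_width: 0.0202
gripper_force: 59.1
t: 6.4
position: [0.5332, -0.2767, 0.0234]
eef_rot: [0.991, 0.133, 0.0, 0.0]
wrist_force: [0.6, 0.4, -2.5]
grip_width: 0.0206
gripper_force: 59.3
```

```bash
python3 -m inch '[{"x":0,"y":0,"z":0,"roll":0,"hand":0.6},{"x":0,"y":0,"z":0,"roll":0,"hand":0.6},{"x":0,"y":0,"z":0,"roll":0,"hand":0.6},{"x":0,"y":0,"z":-0.02,"roll":0,"hand":0.6},{"x":0,"y":0,"z":-0.03,"roll":0,"hand":0.6},{"x":0,"y":0,"z":-0.03,"roll":0,"hand":0.8},{"x":0,"y":0,"z":-0.03,"roll":0,"hand":0.8},{"x":0,"y":0,"z":-0.02,"roll":0,"hand":0.8}]';  python3 -m inch '[{"x":-0.0087,"y":-0.0303,"z":0,"roll":0,"hand":0.8},{"x":-0.0087,"y":-0.0303,"z":0,"roll":0,"hand":0.8},{"x":-0.0087,"y":-0.0303,"z":0,"roll":0,"hand":0.8},{"x":-0.0087,"y":-0.0303,"z":0,"roll":0,"hand":0.8},{"x":-0.0087,"y":-0.0303,"z":0,"roll":0,"hand":0.8},{"x":-0.0087,"y":-0.0303,"z":0,"roll":0,"hand":0.8},{"x":0,"y":0,"z":0,"roll":0,"hand":0.8},{"x":0,"y":0,"z":0,"roll":0,"hand":0.8}]'
python3 - <<'E'
from h import *
c=cam("wrist");cv2.imwrite("pics/w4.png",c[0][:,:,::-1]);print(c[4]["position"],proj(c,(.4348,-.1147,.058)),proj(c,(.533,-.277,.056)))
k=blob(c[0],proj(c,(.4348,-.1147,.04)),90,(0,0,150),(180,30,255));e=cv2.minEnclosingCircle(k);print(e,cv2.boundingRect(k))
E
```

```text
t: 7.4
position: [0.5337, -0.277, 0.1553]
eef_rot: [0.991, 0.133, 0.001, 0.001]
wrist_force: [-0.0, 0.6, -0.6]
grip_width: 0.0681
gripper_force: 0.0
t: 8.4
position: [0.4355, -0.1154, 0.1537]
eef_rot: [0.991, 0.133, 0.001, 0.0]
wrist_force: [-0.3, -0.8, -0.3]
grip_width: 0.0684
gripper_force: 0.0
[ 0.43548739 -0.11540684  0.15373402] [310.9731012  250.31720413] [625.91549867 164.07301386]
((311.5691223144531, 245.57757568359375), 29.784839630126953) (282, 220, 60, 54)
```

View pics/w4.png

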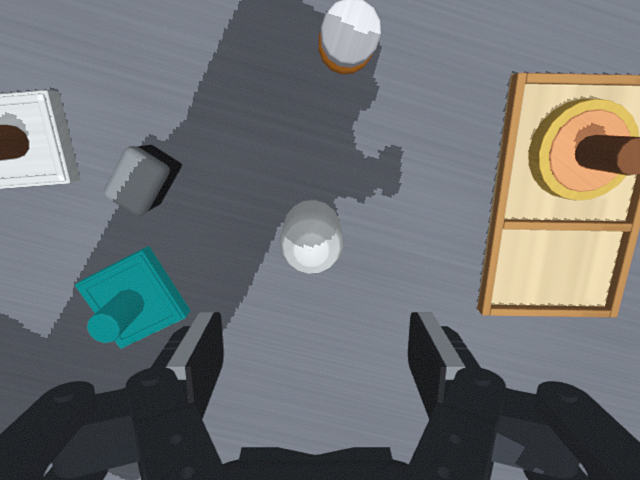

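The thimble is at about (311,245), within about 1 mm of the prediction. The medal sits inside its compartment at (585,150). The turquoise plate at (130,300) is clear of the left finger. I'll grip the thimble and carry it.

```bash
python3 -m inch '[{"x":0,"y":-0.0005,"z":0.0236,"roll":0,"hand":0.8},{"x":0,"y":0,"z":0.0236,"roll":0,"hand":0.8},{"x":0,"y":0,"z":0.0236,"roll":0,"hand":0.8},{"x":0,"y":0,"z":0.0236,"roll":0,"hand":0.8},{"x":0,"y":0,"z":0.0236,"roll":0,"hand":0.8},{"x":0,"y":0,"z":0.0236,"roll":0,"hand":0.8},{"x":0,"y":0,"z":0,"roll":0,"hand":0.8},{"x":0,"y":0,"z":0,"roll":0,"hand":0}]'; python3 -m inch '[{"x":0,"y":0,"z":0,"roll":0,"hand":0},{"x":0,"y":0,"z":0,"roll":0,"hand":0},{"x":0,"y":0,"z":0,"roll":0,"hand":0},{"x":0,"y":0,"z":0,"roll":0,"hand":0},{"x":0,"y":0,"z":-0.02,"roll":0,"hand":0},{"x":0,"y":0,"z":-0.03,"roll":0,"hand":0},{"x":0,"y":0,"z":-0.03,"roll":0,"hand":0},{"x":0,"y":0,"z":-0.03,"roll":0,"hand":0}]'
python3 -c "
from h import *
s=arm.sense();print(s['position'],go(s,.4525,-.2973))"
```

```text
t: 9.45
position: [0.4354, -0.1151, 0.0122]
eef_rot: [0.991, 0.133, 0.0, 0.0]
wrist_force: [0.0, 0.7, 0.2]
grip_width: 0.0513
gripper_force: 0.0
t: 10.45
position: [0.4343, -0.1145, 0.1227]
eef_rot: [0.991, 0.133, -0.0, 0.0]
wrist_force: [-0.1, -0.2, -1.9]
grip_width: 0.0404
gripper_force: 60.9
[ 0.4342667  -0.11448973  0.12274726] {'dx': -0.0306, 'dy': 0.1811}
```

```bash
python3 -m inch '[{"x":-0.0051,"y":0.0302,"z":0,"roll":0,"hand":0},{"x":-0.0051,"y":0.0302,"z":0,"roll":0,"hand":0},{"x":-0.0051,"y":0.0302,"z":0,"roll":0,"hand":0},{"x":-0.0051,"y":0.0302,"z":0,"roll":0,"hand":0},{"x":-0.0051,"y":0.0302,"z":0,"roll":0,"hand":0},{"x":-0.0051,"y":0.0302,"z":0,"roll":0,"hand":0},{"x":0,"y":0,"z":0,"roll":0,"hand":0},{"x":0,"y":0,"z":0,"roll":0,"hand":0}]'; python3 -m inch '[{"x":0,"y":0,"z":0.018,"roll":0,"hand":0},{"x":0,"y":0,"z":0.018,"roll":0,"hand":0},{"x":0,"y":0,"z":0.018,"roll":0,"hand":0},{"x":0,"y":0,"z":0.018,"roll":0,"hand":0},{"x":0,"y":0,"z":0.018,"roll":0,"hand":0},{"x":0,"y":0,"z":0.01,"roll":0,"hand":0},{"x":0,"y":0,"z":0.006,"roll":0,"hand":0},{"x":0,"y":0,"z":0,"roll":0,"hand":0}]'
```

```text
t: 11.45
position: [0.4522, -0.2967, 0.1214]
eef_rot: [0.991, 0.133, -0.0, -0.001]
wrist_force: [0.2, -0.5, -0.9]
grip_width: 0.0405
gripper_force: 61.0
t: 12.45
position: [0.4531, -0.2973, 0.0162]
eef_rot: [0.991, 0.133, 0.0, 0.0]
wrist_force: [-0.6, 0.4, -0.5]
grip_width: 0.0402
gripper_force: 61.2
```

```bash
python3 -m inch '[{"x":0,"y":0,"z":0,"roll":0,"hand":0.8},{"x":0,"y":0,"z":0,"roll":0,"hand":0.8},{"x":0,"y":0,"z":0,"roll":0,"hand":0.8},{"x":0,"y":0,"z":-0.02,"roll":0,"hand":0.8},{"x":0,"y":0,"z":-0.04,"roll":0,"hand":0.8},{"x":0,"y":0,"z":-0.04,"roll":0,"hand":0.8},{"x":0,"y":0,"z":-0.03,"roll":-0.18,"hand":0.8},{"x":0,"y":0,"z":-0.01,"roll":-0.18,"hand":0.8}]'; python3 -m inch '[{"x":0.0275,"y":-0.0403,"z":0,"roll":0,"hand":0.8},{"x":0.0275,"y":-0.0403,"z":0,"roll":0,"hand":0.8},{"x":0.0275,"y":-0.0403,"z":0,"roll":0,"hand":0.8},{"x":0.0275,"y":-0.0403,"z":0,"roll":0,"hand":0.8},{"x":0.0275,"y":-0.0403,"z":0,"roll":0,"hand":0.8},{"x":0.0275,"y":-0.0403,"z":0,"roll":0,"hand":0.8},{"x":0.0275,"y":-0.0403,"z":0,"roll":0,"hand":0.8},{"x":0.0275,"y":-0.0403,"z":0,"roll":0,"hand":0.8}]'; python3 -m inch '[{"x":0,"y":0,"z":0,"roll":-0.183,"hand":0.6},{"x":0,"y":0,"z":0,"roll":-0.183,"hand":0.6},{"x":0,"y":0,"z":0,"roll":-0.183,"hand":0.6},{"x":0,"y":0,"z":0,"roll":-0.183,"hand":0.6},{"x":0,"y":0,"z":0,"roll":-0.183,"hand":0.6},{"x":0,"y":0,"z":0,"roll":-0.183,"hand":0.6},{"x":0,"y":0,"z":0,"roll":-0.183,"hand":0.6},{"x":0,"y":0,"z":0,"roll":0,"hand":0.6}]'
python3 - <<'E'
from h import *
c=cam("wrist");s=c[4];cv2.imwrite("pics/w5.png",c[0][:,:,::-1]);print(s["position"],s["joints"],go(s,.4423,.0928,np.radians(19.3)),proj(c,(.4423,.0928,.056)),proj(c,(.4423,.0928,.016)))
E
```

```text
t: 13.45
position: [0.4541, -0.2983, 0.1582]
eef_rot: [0.95, 0.311, 0.001, 0.002]
wrist_force: [0.3, -0.1, -1.0]
grip_width: 0.0683
gripper_force: 0.0
t: 14.45
position: [0.4418, 0.0943, 0.1559]
eef_rot: [0.951, 0.308, 0.0, 0.0]
wrist_force: [1.1, -0.6, -0.6]
grip_width: 0.0685
gripper_force: 0.0
t: 15.45
position: [0.4419, 0.0927, 0.1557]
eef_rot: [0.579, 0.815, 0.0, 0.0]
wrist_force: [0.7, 0.1, -0.2]
grip_width: 0.0513
gripper_force: 0.0
[0.4418924  0.09271195 0.15574289] [ 2.06801936e-01  1.84741922e-01 -4.46237313e-01  9.39733885e-01
  7.09468138e-06  1.44275864e+00] {'dx': -0.0001, 'dy': 0.0004, 'roll': -0.002} [315.66696458 244.91268982] [315.59270528 228.6992049 ]
```

View pics/w5.png

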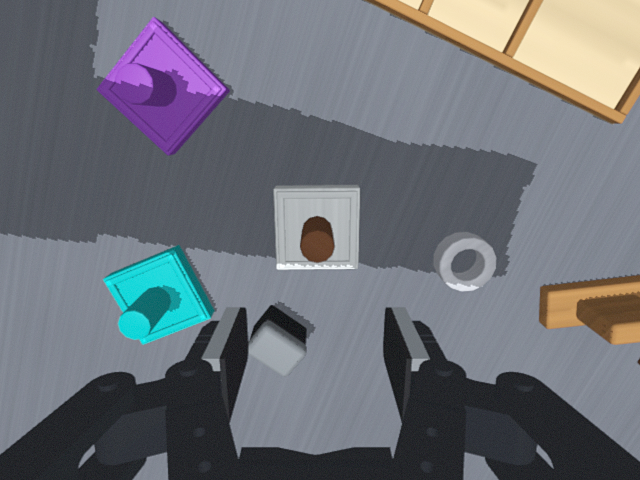

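The plate centre is at (317,228) and square to the tool, as predicted. The collar at (465,262) and the dabber at (280,335) are clear. I'll grip the knob.

```bash
python3 -m inch '[{"x":0,"y":0.001,"z":0.0226,"roll":0,"hand":0.6},{"x":0,"y":0,"z":0.0226,"roll":0,"hand":0.6},{"x":0,"y":0,"z":0.0226,"roll":0,"hand":0.6},{"x":0,"y":0,"z":0.0226,"roll":0,"hand":0.6},{"x":0,"y":0,"z":0.0226,"roll":0,"hand":0.6},{"x":0,"y":0,"z":0.0226,"roll":0,"hand":0.6},{"x":0,"y":0,"z":0,"roll":0,"hand":0.6},{"x":0,"y":0,"z":0,"roll":0,"hand":0}]'; python3 -m inch '[{"x":0,"y":0,"z":0,"roll":0,"hand":0},{"x":0,"y":0,"z":0,"roll":0,"hand":0},{"x":0,"y":0,"z":0,"roll":0,"hand":0},{"x":0,"y":0,"z":0,"roll":0,"hand":0},{"x":0,"y":0,"z":-0.02,"roll":0,"hand":0},{"x":0,"y":0,"z":-0.03,"roll":0,"hand":0},{"x":0,"y":0,"z":-0.03,"roll":0,"hand":0},{"x":0,"y":0,"z":-0.03,"roll":0,"hand":0}]'; python3 -m inch '[{"x":0,"y":0,"z":0,"roll":0.138,"hand":0},{"x":0,"y":0,"z":0,"roll":0.138,"hand":0},{"x":0,"y":0,"z":0,"roll":0.138,"hand":0},{"x":0,"y":0,"z":0,"roll":0,"hand":0},{"x":0,"y":0,"z":0,"roll":0,"hand":0},{"x":0,"y":0,"z":0,"roll":0,"hand":0},{"x":0,"y":0,"z":0,"roll":0,"hand":0},{"x":0,"y":0,"z":0,"roll":0,"hand":0}]'
python3 -c "
from h import *
s=arm.sense();print(s['position'],go(s,.5682,.2890,np.radians(-4.43)))"
```

```text
t: 16.5
position: [0.4433, 0.0932, 0.0207]
eef_rot: [0.579, 0.815, 0.0, 0.0]
wrist_force: [1.2, -0.8, 1.1]
grip_width: 0.0338
gripper_force: 0.0
t: 17.5
position: [0.4424, 0.093, 0.131]
eef_rot: [0.579, 0.816, -0.0, -0.0]
wrist_force: [0.5, 0.2, -2.0]
grip_width: 0.0203
gripper_force: 59.0
t: 18.5
position: [0.4428, 0.0931, 0.1301]
eef_rot: [0.734, 0.679, -0.0, -0.0]
wrist_force: [-0.7, -0.4, -2.5]
grip_width: 0.0208
gripper_force: 59.0
[0.44284213 0.09305404 0.13006908] {'dx': 0.205, 'dy': 0.11, 'roll': 0.0006}
```

```bash
python3 -m inch '[{"x":0.0293,"y":0.0157,"z":0,"roll":0,"hand":0},{"x":0.0293,"y":0.0157,"z":0,"roll":0,"hand":0},{"x":0.0293,"y":0.0157,"z":0,"roll":0,"hand":0},{"x":0.0293,"y":0.0157,"z":0,"roll":0,"hand":0},{"x":0.0293,"y":0.0157,"z":0,"roll":0,"hand":0},{"x":0.0293,"y":0.0157,"z":0,"roll":0,"hand":0},{"x":0.0292,"y":0.0157,"z":0,"roll":0,"hand":0},{"x":0,"y":0,"z":0,"roll":0,"hand":0}]'; python3 -m inch '[{"x":0,"y":0,"z":0.018,"roll":0,"hand":0},{"x":0,"y":0,"z":0.018,"roll":0,"hand":0},{"x":0,"y":0,"z":0.018,"roll":0,"hand":0},{"x":0,"y":0,"z":0.018,"roll":0,"hand":0},{"x":0,"y":0,"z":0.018,"roll":0,"hand":0},{"x":0,"y":0,"z":0.01,"roll":0,"hand":0},{"x":0,"y":0,"z":0.006,"roll":0,"hand":0},{"x":0,"y":0,"z":0,"roll":0,"hand":0}]'
python3 -c "
from h import *
s=arm.sense();print(s['position'],go(s,.6648,.1081,np.radians(116.4)))"
```

```text
t: 19.5
position: [0.5696, 0.2911, 0.1296]
eef_rot: [0.733, 0.68, 0.001, 0.0]
wrist_force: [-0.8, -0.4, -1.8]
grip_width: 0.0203
gripper_force: 59.1
t: 20.5
position: [0.5684, 0.2889, 0.0247]
eef_rot: [0.734, 0.679, 0.0, 0.0]
wrist_force: [0.2, 0.2, -2.0]
grip_width: 0.0201
gripper_force: 59.1
[0.56841078 0.28892962 0.02467512] {'dx': -0.1729, 'dy': 0.11, 'roll': 1.0329}
```

```bash
python3 -m inch '[{"x":0,"y":0,"z":0.001,"roll":0,"hand":0},{"x":0,"y":0,"z":0,"roll":0,"hand":0.6},{"x":0,"y":0,"z":0,"roll":0,"hand":0.6},{"x":0,"y":0,"z":0,"roll":0,"hand":0.6},{"x":0,"y":0,"z":-0.02,"roll":0,"hand":0.6},{"x":0,"y":0,"z":-0.04,"roll":0,"hand":0.6},{"x":0,"y":0,"z":-0.04,"roll":0,"hand":0.6},{"x":0,"y":0,"z":-0.03,"roll":0,"hand":0.6}]'; python3 -m inch '[{"x":-0.0247,"y":0.0157,"z":0,"roll":0,"hand":0.6},{"x":-0.0247,"y":0.0157,"z":0,"roll":0,"hand":0.6},{"x":-0.0247,"y":0.0157,"z":0,"roll":0,"hand":0.6},{"x":-0.0247,"y":0.0157,"z":0,"roll":0,"hand":0.6},{"x":-0.0247,"y":0.0157,"z":0,"roll":0,"hand":0.6},{"x":-0.0247,"y":0.0157,"z":0,"roll":0,"hand":0.6},{"x":-0.0247,"y":0.0157,"z":0,"roll":0,"hand":0.6},{"x":0,"y":0,"z":0,"roll":0,"hand":0.6}]'; python3 -m inch '[{"x":0,"y":0,"z":0,"roll":0.172,"hand":0.6},{"x":0,"y":0,"z":0,"roll":0.172,"hand":0.6},{"x":0,"y":0,"z":0,"roll":0.172,"hand":0.6},{"x":0,"y":0,"z":0,"roll":0.172,"hand":0.6},{"x":0,"y":0,"z":0,"roll":0.172,"hand":0.6},{"x":0,"y":0,"z":0,"roll":0.172,"hand":0.6},{"x":0,"y":0,"z":0,"roll":0,"hand":0.6},{"x":0,"y":0,"z":0,"roll":0,"hand":0.6}]'
python3 - <<'E'
from h import *
c=cam("wrist");s=c[4];cv2.imwrite("pics/w6.png",c[0][:,:,::-1]);print(s["position"],s["joints"],go(s,.6648,.1081,np.radians(116.4)),proj(c,(.6648,.1081,.056)),proj(c,(.6648,.1081,.014)))
E
```

```text
t: 21.5
position: [0.5687, 0.2893, 0.155]
eef_rot: [0.734, 0.679, 0.001, 0.0]
wrist_force: [0.5, 0.1, 0.2]
grip_width: 0.0509
gripper_force: 0.0
t: 22.5
position: [0.6653, 0.1063, 0.1528]
eef_rot: [0.735, 0.678, 0.0, 0.0]
wrist_force: [-0.1, 0.7, -0.3]
grip_width: 0.0514
gripper_force: 0.0
t: 23.5
position: [0.6642, 0.1087, 0.1531]
eef_rot: [0.973, 0.23, -0.0, -0.0]
wrist_force: [-0.4, 0.2, 0.1]
grip_width: 0.0509
gripper_force: 0.0
[0.66420387 0.1086956  0.15308361] [1.62123893e-01 5.51954534e-01 1.19267512e-01 1.13828707e+00
 1.81122906e-04 2.83890086e+00] {'dx': 0.0003, 'dy': 0.0008, 'roll': 0.004} [313.91946801 247.81043842] [314.1325418  230.35860764]
```

View pics/w6.png

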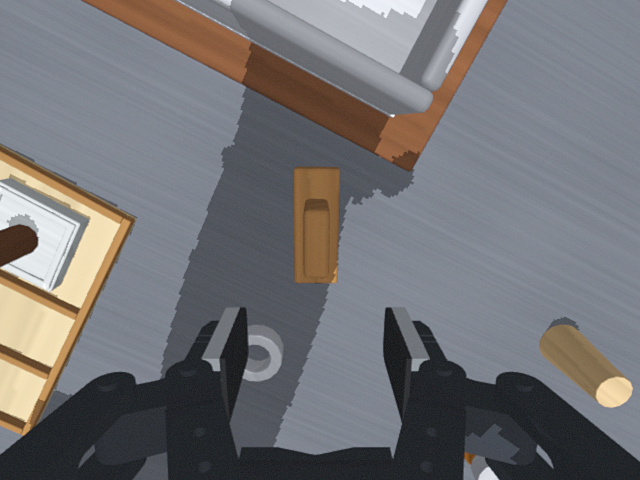

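The runner base is centred at (317,225) and the fin is aligned with the tool, so I'll correct by +2 mm in x and +2 mm in y. The grey bin's rim corner at (430,105) is in front, so I'll check its height first.

```bash
python3 - <<'E'
from h import *
c=cam("wrist");t=cam("top")
a,b=ray(c,(430,103)),ray(t,(247,105))
for q in ((247,105),(250,100)):
    b=ray(t,q);k=np.linalg.lstsq(np.c_[a,-b],t[2]-c[2],rcond=None)[0];print(c[2]+k[0]*a,t[2]+k[1]*b)
print(c[2],c[4]["position"])
E
```

```text
[0.76220709 0.09736207 0.09831508] [0.763541   0.0959317  0.09882876]
[0.7616856  0.09810759 0.10174521] [0.77035025 0.08834504 0.10518433]
[0.73193578 0.14063729 0.29742649] [0.66424645 0.10858342 0.15307411]
```

```bash
python3 -m inch '[{"x":0.002,"y":0.002,"z":0.0222,"roll":0.004,"hand":0.6},{"x":0,"y":0,"z":0.0222,"roll":0,"hand":0.6},{"x":0,"y":0,"z":0.0222,"roll":0,"hand":0.6},{"x":0,"y":0,"z":0.0222,"roll":0,"hand":0.6},{"x":0,"y":0,"z":0.0222,"roll":0,"hand":0.6},{"x":0,"y":0,"z":0.0222,"roll":0,"hand":0.6},{"x":0,"y":0,"z":0,"roll":0,"hand":0.6},{"x":0,"y":0,"z":0,"roll":0,"hand":0}]'; python3 -m inch '[{"x":0,"y":0,"z":0,"roll":0,"hand":0},{"x":0,"y":0,"z":0,"roll":0,"hand":0},{"x":0,"y":0,"z":0,"roll":0,"hand":0},{"x":0,"y":0,"z":0,"roll":0,"hand":0},{"x":0,"y":0,"z":-0.02,"roll":0,"hand":0},{"x":0,"y":0,"z":-0.03,"roll":0,"hand":0},{"x":0,"y":0,"z":-0.03,"roll":0,"hand":0},{"x":0,"y":0,"z":-0.03,"roll":0,"hand":0}]'
python3 -c "
from h import *
s=arm.sense();print(s['position'],go(s,.4934,.2948,np.radians(-4.43)))"
```

```text
t: 24.65
position: [0.6677, 0.1073, 0.0207]
eef_rot: [0.974, 0.227, 0.001, 0.0]
wrist_force: [-0.6, 0.1, -0.3]
grip_width: 0.0341
gripper_force: 0.0
t: 25.65
position: [0.6666, 0.1072, 0.1304]
eef_rot: [0.974, 0.227, -0.001, -0.0]
wrist_force: [0.1, 0.3, -0.6]
grip_width: 0.0149
gripper_force: 58.4
[0.66657925 0.10717312 0.13036266] {'dx': -0.0724, 'dy': -0.2449, 'roll': -1.0356}
```

```bash
python3 -m inch '[{"x":0,"y":0,"z":0,"roll":-0.1726,"hand":0},{"x":0,"y":0,"z":0,"roll":-0.1726,"hand":0},{"x":0,"y":0,"z":0,"roll":-0.1726,"hand":0},{"x":0,"y":0,"z":0,"roll":-0.1726,"hand":0},{"x":0,"y":0,"z":0,"roll":-0.1726,"hand":0},{"x":0,"y":0,"z":0,"roll":-0.1726,"hand":0},{"x":0,"y":0,"z":0,"roll":0,"hand":0},{"x":0,"y":0,"z":0,"roll":0,"hand":0}]'; python3 -m inch '[{"x":0.0248,"y":-0.0267,"z":0,"roll":0,"hand":0},{"x":0.0248,"y":-0.0267,"z":0,"roll":0,"hand":0},{"x":0.0248,"y":-0.0267,"z":0,"roll":0,"hand":0},{"x":0.0248,"y":-0.0267,"z":0,"roll":0,"hand":0},{"x":0.0248,"y":-0.0267,"z":0,"roll":0,"hand":0},{"x":0.0248,"y":-0.0267,"z":0,"roll":0,"hand":0},{"x":0.0248,"y":-0.0267,"z":0,"roll":0,"hand":0},{"x":0,"y":0,"z":0,"roll":0,"hand":0}]'
python3 - <<'E'
from h import *
c=cam("wrist");s=c[4];cv2.imwrite("pics/w7.png",c[0][:,:,::-1]);print(s["position"],go(s,.4934,.2948,np.radians(-4.43)))
E
```

```text
t: 26.65
position: [0.6669, 0.1072, 0.1296]
eef_rot: [0.735, 0.678, -0.0, -0.0]
wrist_force: [-0.3, -0.1, -0.4]
grip_width: 0.0156
gripper_force: 58.4
t: 27.65
position: [0.4924, 0.2963, 0.13]
eef_rot: [0.733, 0.68, -0.0, -0.0]
wrist_force: [0.3, -0.2, -0.7]
grip_width: 0.0154
gripper_force: 58.7
[0.49243861 0.29626563 0.13001081] {'dx': -0.0014, 'dy': 0.0011, 'roll': 0.0018}
```

View pics/w7.png

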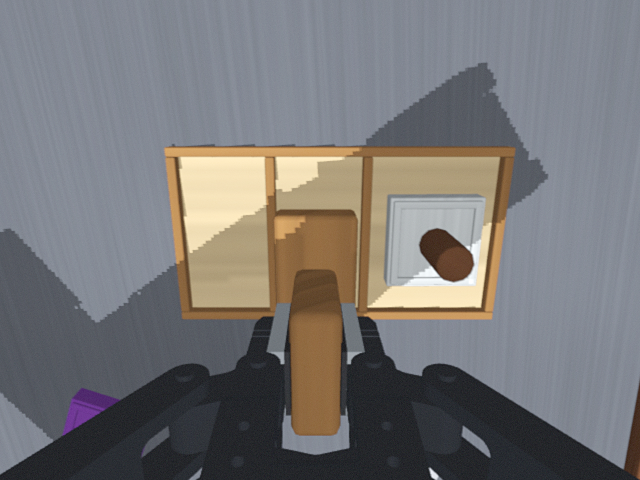

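The runner hangs aligned over the middle compartment (wall lines at columns 270 and 365, bar at 275–355). The plaque is flat in the wide compartment. I'll lower and release.

```bash
python3 -m inch '[{"x":0,"y":0,"z":0.018,"roll":0,"hand":0},{"x":0,"y":0,"z":0.018,"roll":0,"hand":0},{"x":0,"y":0,"z":0.018,"roll":0,"hand":0},{"x":0,"y":0,"z":0.018,"roll":0,"hand":0},{"x":0,"y":0,"z":0.018,"roll":0,"hand":0},{"x":0,"y":0,"z":0.01,"roll":0,"hand":0},{"x":0,"y":0,"z":0.0065,"roll":0,"hand":0},{"x":0,"y":0,"z":0,"roll":0,"hand":0}]'; python3 -m inch '[{"x":0,"y":0,"z":0,"roll":0,"hand":0},{"x":0,"y":0,"z":0,"roll":0,"hand":0.4},{"x":0,"y":0,"z":0,"roll":0,"hand":0.4},{"x":0,"y":0,"z":0,"roll":0,"hand":0.4},{"x":0,"y":0,"z":-0.02,"roll":0,"hand":0.4},{"x":0,"y":0,"z":-0.04,"roll":0,"hand":0.4},{"x":0,"y":0,"z":-0.04,"roll":0,"hand":0.4},{"x":0,"y":0,"z":-0.03,"roll":0,"hand":0.6}]'
python3 -c "
from h import *
s=arm.sense();print(s['position'],go(s,.6668,-.1118))"
```

```text
t: 28.7
position: [0.4951, 0.2946, 0.0244]
eef_rot: [0.734, 0.679, 0.001, 0.0]
wrist_force: [0.3, -1.6, 2.4]
grip_width: 0.0157
gripper_force: 59.2
t: 29.7
position: [0.4946, 0.2951, 0.1551]
eef_rot: [0.734, 0.679, 0.001, 0.0]
wrist_force: [-0.8, -0.2, -0.6]
grip_width: 0.0506
gripper_force: 0.0
[0.49462114 0.29510902 0.15509741] {'dx': -0.3924, 'dy': 0.2031}
```

```bash
python3 -m inch '[{"x":-0.0392,"y":0.0203,"z":0,"roll":0,"hand":0.6},{"x":-0.0392,"y":0.0203,"z":0,"roll":0,"hand":0.6},{"x":-0.0392,"y":0.0203,"z":0,"roll":0,"hand":0.6},{"x":-0.0392,"y":0.0203,"z":0,"roll":0,"hand":0.6},{"x":-0.0392,"y":0.0203,"z":0,"roll":0,"hand":0.6},{"x":-0.0392,"y":0.0203,"z":0,"roll":0,"hand":0.6},{"x":-0.0392,"y":0.0203,"z":0,"roll":0,"hand":0.6},{"x":-0.0392,"y":0.0203,"z":0,"roll":0,"hand":0.6}]'; python3 -m inch '[{"x":-0.0392,"y":0.0203,"z":0,"roll":0,"hand":0.7},{"x":-0.0392,"y":0.0203,"z":0,"roll":0,"hand":0.7},{"x":0,"y":0,"z":0,"roll":0,"hand":0.7},{"x":0,"y":0,"z":0,"roll":0,"hand":0.7},{"x":0,"y":0,"z":0,"roll":0,"hand":0.7},{"x":0,"y":0,"z":0,"roll":0,"hand":0.7},{"x":0,"y":0,"z":0,"roll":0,"hand":0.7},{"x":0,"y":0,"z":0,"roll":0,"hand":0.7}]'
python3 - <<'E'
from h import *
c=cam("wrist");s=c[4];cv2.imwrite("pics/w8.png",c[0][:,:,::-1]);print(s["position"],go(s,.6668,-.1118),proj(c,(.6668,-.1118,.064)))
k=blob(c[0],proj(c,(.6668,-.1118,.064)),50,(20,40,200),(35,140,255));e=cv2.minEnclosingCircle(k);print(e,onz(c,e[0],.064))
E
```

```text
t: 30.7
position: [0.6323, -0.0317, 0.1532]
eef_rot: [0.734, 0.679, -0.0, -0.0]
wrist_force: [-0.1, 0.4, -0.4]
grip_width: 0.051
gripper_force: 0.0
t: 31.7
position: [0.6663, -0.1114, 0.1535]
eef_rot: [0.734, 0.679, 0.0, 0.0]
wrist_force: [-0.7, 0.2, -0.3]
grip_width: 0.0597
gripper_force: 0.0
[ 0.66630108 -0.11138062  0.15354322] {'dx': -0.0004, 'dy': 0.0005} [314.84092339 250.61233522]
((313.0, 262.5), 14.221562385559082) [ 0.66512949 -0.11918198  0.064     ]
```

View pics/w8.png

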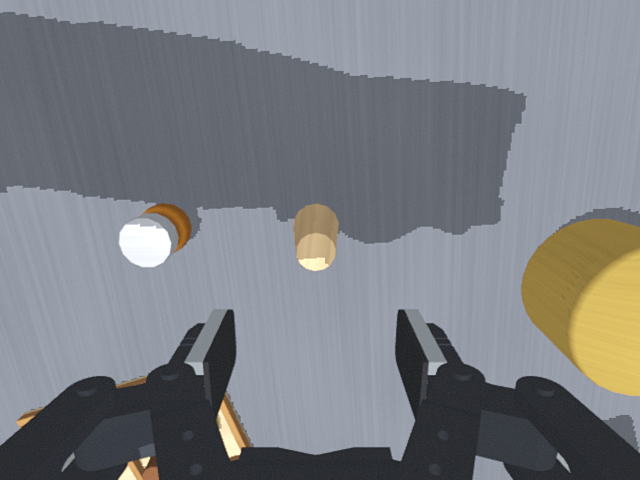

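The cone top is centred at about (316,252), as predicted. The jar at (150,240) and the kettle at (590,300) are clear. I'll grip and carry the cone.

```bash
python3 -m inch '[{"x":0,"y":0.0005,"z":0.023,"roll":0,"hand":0.7},{"x":0,"y":0,"z":0.023,"roll":0,"hand":0.7},{"x":0,"y":0,"z":0.023,"roll":0,"hand":0.7},{"x":0,"y":0,"z":0.023,"roll":0,"hand":0.7},{"x":0,"y":0,"z":0.023,"roll":0,"hand":0.7},{"x":0,"y":0,"z":0.023,"roll":0,"hand":0.7},{"x":0,"y":0,"z":0,"roll":0,"hand":0.7},{"x":0,"y":0,"z":0,"roll":0,"hand":0}]'; python3 -m inch '[{"x":0,"y":0,"z":0,"roll":0,"hand":0},{"x":0,"y":0,"z":0,"roll":0,"hand":0},{"x":0,"y":0,"z":0,"roll":0,"hand":0},{"x":0,"y":0,"z":0,"roll":0,"hand":0},{"x":0,"y":0,"z":-0.02,"roll":0,"hand":0},{"x":0,"y":0,"z":-0.03,"roll":0,"hand":0},{"x":0,"y":0,"z":-0.03,"roll":0,"hand":0},{"x":0,"y":0,"z":-0.03,"roll":0,"hand":0}]'
python3 -c "
from h import *
s=arm.sense();print(s['position'],go(s,.4316,.2996,np.radians(-4.43)))"
```

```text
t: 32.75
position: [0.6674, -0.1119, 0.0162]
eef_rot: [0.734, 0.679, 0.0, 0.0]
wrist_force: [-0.6, -0.2, 0.8]
grip_width: 0.043
gripper_force: 0.0
t: 33.75
position: [0.6666, -0.1117, 0.1263]
eef_rot: [0.734, 0.679, -0.0, -0.0]
wrist_force: [0.9, -0.3, -1.7]
grip_width: 0.0277
gripper_force: 59.1
[ 0.66657646 -0.11173539  0.126288  ] {'dx': 0.3919, 'dy': -0.2661, 'roll': -0.0001}
```

```bash
python3 -m inch '[{"x":0.0327,"y":-0.0222,"z":0,"roll":0,"hand":0},{"x":0.0327,"y":-0.0222,"z":0,"roll":0,"hand":0},{"x":0.0327,"y":-0.0222,"z":0,"roll":0,"hand":0},{"x":0.0327,"y":-0.0222,"z":0,"roll":0,"hand":0},{"x":0.0327,"y":-0.0222,"z":0,"roll":0,"hand":0},{"x":0.0327,"y":-0.0222,"z":0,"roll":0,"hand":0},{"x":0.0327,"y":-0.0222,"z":0,"roll":0,"hand":0},{"x":0.0327,"y":-0.0222,"z":0,"roll":0,"hand":0}]'; python3 -m inch '[{"x":0.0326,"y":-0.0222,"z":0,"roll":0,"hand":0},{"x":0.0326,"y":-0.0222,"z":0,"roll":0,"hand":0},{"x":0.0326,"y":-0.0222,"z":0,"roll":0,"hand":0},{"x":0.0326,"y":-0.0222,"z":0,"roll":0,"hand":0},{"x":0,"y":0,"z":0,"roll":0,"hand":0},{"x":0,"y":0,"z":0,"roll":0,"hand":0},{"x":0,"y":0,"z":0,"roll":0,"hand":0},{"x":0,"y":0,"z":0,"roll":0,"hand":0}]'
python3 - <<'E'
from h import *
c=cam("wrist");s=c[4];cv2.imwrite("pics/w9.png",c[0][:,:,::-1]);print(s["position"],go(s,.4316,.2996,np.radians(-4.43)))
E
```

```text
t: 34.75
position: [0.5092, 0.1638, 0.1256]
eef_rot: [0.734, 0.679, 0.0, 0.0]
wrist_force: [0.8, -0.2, -0.2]
grip_width: 0.0279
gripper_force: 59.2
t: 35.75
position: [0.432, 0.2989, 0.1254]
eef_rot: [0.734, 0.679, -0.0, 0.0]
wrist_force: [-0.5, -0.2, -0.2]
grip_width: 0.028
gripper_force: 59.2
[0.43198468 0.29888637 0.12541265] {'dx': 0.0007, 'dy': -0.0004, 'roll': -0.0016}
```

View pics/w9.png

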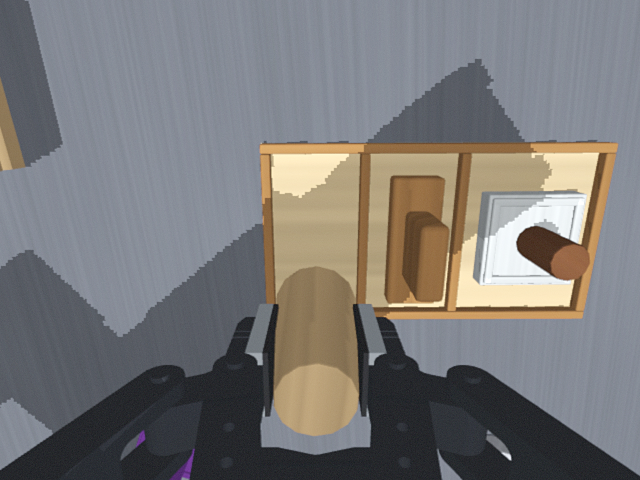

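The runner lies flat along the middle compartment at (415,240), and the cone is over the narrow one. I'll lower, release and retract.

```bash
python3 -m inch '[{"x":0,"y":0,"z":0.018,"roll":0,"hand":0},{"x":0,"y":0,"z":0.018,"roll":0,"hand":0},{"x":0,"y":0,"z":0.018,"roll":0,"hand":0},{"x":0,"y":0,"z":0.018,"roll":0,"hand":0},{"x":0,"y":0,"z":0.018,"roll":0,"hand":0},{"x":0,"y":0,"z":0.01,"roll":0,"hand":0},{"x":0,"y":0,"z":0.0065,"roll":0,"hand":0},{"x":0,"y":0,"z":0,"roll":0,"hand":0}]'; python3 -m inch '[{"x":0,"y":0,"z":0,"roll":0,"hand":0},{"x":0,"y":0,"z":0,"roll":0,"hand":0.55},{"x":0,"y":0,"z":0,"roll":0,"hand":0.55},{"x":0,"y":0,"z":0,"roll":0,"hand":0.55},{"x":0,"y":0,"z":-0.02,"roll":0,"hand":0.55},{"x":0,"y":0,"z":-0.04,"roll":0,"hand":0.55},{"x":0,"y":0,"z":-0.04,"roll":0,"hand":0.55},{"x":0,"y":0,"z":-0.04,"roll":0,"hand":0.6}]';  python3 -m inch '[{"x":-0.03,"y":-0.03,"z":-0.01,"roll":0,"hand":0.6},{"x":-0.03,"y":-0.03,"z":-0.01,"roll":0,"hand":0.6},{"x":-0.03,"y":-0.03,"z":-0.01,"roll":0,"hand":0.6},{"x":-0.03,"y":-0.03,"z":-0.01,"roll":0,"hand":0.6},{"x":0,"y":0,"z":0,"roll":0,"hand":0.6},{"x":0,"y":0,"z":0,"roll":0,"hand":0.6},{"x":0,"y":0,"z":0,"roll":0,"hand":0.6},{"x":0,"y":0,"z":0,"roll":0,"hand":0.6}]'
python3 - <<'E'
from h import *
for n in ("side","top"):
    c=cam(n);cv2.imwrite(f"pics/{n}9.png",c[0][:,:,::-1])
E
```

```text
t: 36.8
position: [0.4315, 0.2993, 0.0201]
eef_rot: [0.734, 0.679, 0.0, 0.0]
wrist_force: [-2.6, -3.2, 7.4]
grip_width: 0.0279
gripper_force: 60.3
t: 37.8
position: [0.4314, 0.2996, 0.16]
eef_rot: [0.734, 0.679, -0.0, -0.0]
wrist_force: [0.6, 0.2, 0.1]
grip_width: 0.0513
gripper_force: 0.0
t: 38.8
position: [0.3032, 0.1898, 0.1986]
eef_rot: [0.734, 0.679, -0.0, -0.0]
wrist_force: [0.2, -0.4, 0.8]
grip_width: 0.0511
gripper_force: 0.0
```

View pics/side9.png

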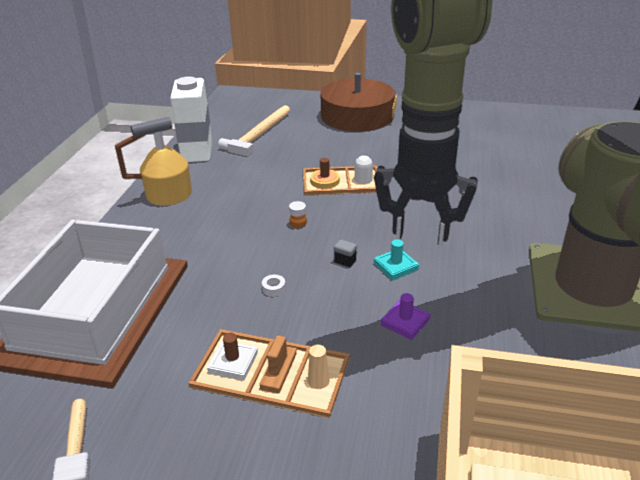

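View pics/top9.png

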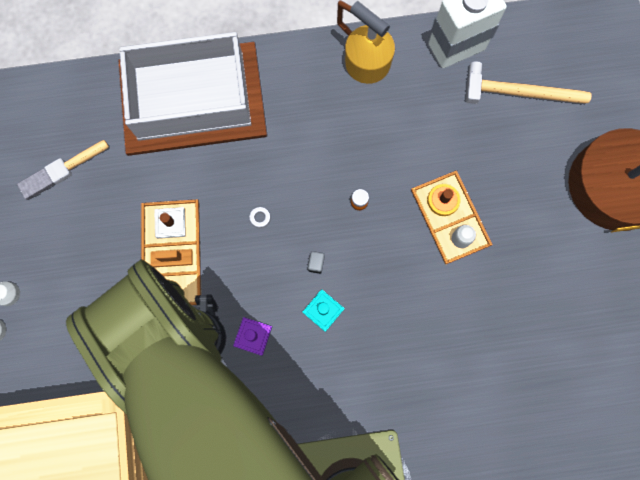

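All five parts stand upright in their compartments: medal (325,175), thimble (364,170), plaque (232,355), runner (275,362) and cone (318,367) in the side view. The jar, collar, dabber and look-alikes are where they were, and the gripper is clear.

```bash
python3 -c "
from cell import workorder
print(workorder.finish_job())"
```

```text
the job is handed in; nothing more can be done
None
```

Both kits are made up and the job is handed in at about 39 s: all five parts stand upright in their compartments, and the jar, collar, dabber and look-alikes appear undisturbed in the last pictures.

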